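# Zero the tongue scale, then lift the coupler off its ball and hold it

## Task

Weigh the trailer coupler: first take the red screwdriver from its wooden stand and, with its tip, press the small recessed green zero button of the grey readout box all the way in for a moment, then put the screwdriver back upright in the hole of its stand. Then draw the coupler's yellow latch tab sideways against its spring, fully towards the fixed black grip, while the coupler still sits on the ball, lift the coupler straight up by about 10 cm, well clear of the ball, and finish the program while still holding it level and still above the ball. Leave the bearing, spark plug and tappet where they lie.

Things in the scene. Friction and masses are not known exactly. Their poses are not given: they have to be found in the camera images.
- coupler: Trailer coupler, 0.57 kg (+-25%), loose on a 50 mm ball; origin at the ball's centre, 77 mm above the bench when seated. x along the tongue, z up. Bright head 72x70 mm, roof 30 mm above the origin (straps to 35 mm: keep fingertips above 37); red square tube 40 mm to x = 168 mm, its end loose on a rest. Centre of mass at x = 10 mm. Slides 2 mm on the ball; locked to it until the latch is drawn.
- fixed_grip (a point): Middle of the outer (+y) face of the coupler's fixed upright black grip plate, at coupler x = 0, y = +25, z = +60 mm; the plate is 20 mm wide along x and 30 to 76 mm above the origin. Made to be squeezed together with the yellow latch tab, which faces it across y, between two fingers from above.
- latch_tab (a point): Point on the outer (-y) face of the upright yellow latch tab (26 mm wide along x, 32 to 76 mm above the coupler's origin): coupler x = 0, y = -29 mm when shut, -9 mm fully drawn, z = +60 mm. So the two plates measure 54 mm over their outer faces when shut, 34 mm when squeezed. Moves with the latch.
- latch (a joint): How far the latch tab is drawn along the coupler's +y, towards the fixed grip, m: 0 shut, 0.020 full. The spring takes 8 N at first, 12 N at full (grip with 25 to 40 N), and shuts it when let go. Draw it fully: below 0.018 the prongs may still catch the ball. Only the tab moves, so fingers that close equally belong with their middle at coupler y = +8 mm, the middle of the squeezed plates.
- ball_top (a point): Top of the steel ball, 102 mm above the bench, on a fixed mount: grey base plate 255x100x8 mm, from 60 mm before to 195 mm behind the ball along the coupler's x, round load cell under the ball, rubber-capped rest under the tongue.
- button_mouth (a point): Centre of the mouth of the 14 mm wide recess in the flat top (45 mm above the bench) of the fixed grey readout box, 100 (x) x 80 (y) mm, whose centre lies 28 mm from here along world +x and carries a dark display 3 mm proud. The green button, 12.6 mm across, lies 5 mm below the mouth: too narrow for fingers, made for a tool tip.
- zero_button (a joint): How far the button is pressed straight down, in m: 0 out, 0.004 fully in. Needs 2 N to start and 4 N fully in; springs back.
- driver: Red-handled screwdriver, 159 mm, 0.09 kg, loose, upright in its stand, tip down. Its x points along the shaft to the tip; its origin is half-way along and 10.4 mm beside its axis (own z = +10.4 mm is the axis). Handle 22 mm thick, 4 to 80 mm above the origin, narrowing to 13 mm at its lower end; shaft 5.8 mm thick, tip 79 mm below the origin.
- driver_handle (a point): Point on the screwdriver's axis in the handle, a good place to grip: 121 mm above the tip, 37 mm below the handle's end.
- driver_tip (a point): Tip of the screwdriver's shaft, on its axis.
- stand_mouth (a point): Centre of the mouth of the round hole (12 mm wide, 3 mm chamfer, 90 mm deep) in the fixed wooden stand: 56x56 mm block, top 98 mm above the bench. The handle's narrow end rests on the mouth: driver_handle then stands about 37 mm above this point.
- bearing: Bystander: ball bearing ring, 52 x 52 x 15 mm, lying on the bench; origin under its centre.
- spark_plug: Bystander: spark plug, 66 x 21 x 18 mm, lying on the bench; origin under its centre.
- tappet: Bystander: steel tappet, 29 x 29 x 22 mm, standing on the bench; origin under its centre.
- camshafts (a point): Middle, between their tops, of two camshafts standing fixed at the back left of the work: round steel bars up to 35 mm thick, 0.48 m tall, 94 mm apart along y, on a plate of 110x205 mm on the bench. Keep the arm and gripper clear of them on the way from the start, e.g. by passing nearer to the robot.
There are look-alikes about, which are no part of the job. Of the things that look like the part that bears button_mouth, the largest one is meant.

How it is judged:
By the outcome, as a careful person would: the job done as asked, in the order asked, and still so for the second after the job is handed in, while the arm keeps its last pose, push and grip.
It also fails if it takes over 72 s, if anything falls off the work surface, if the arm or the gripper's body presses on something with over 40 N, if the wrist force passes 120 N, or if a joint passes its speed limit or range.

## Robot

A 7-joint arm with a two-finger parallel gripper is mounted at the origin on a cart in front of the work surface, level with it; the furniture and walls round the work are solid. World frame = base frame: x ahead of the robot, y to its left, z up, the work surface at z = 0. Lengths are in m, angles in rad, forces in N, time in s.
With the tool pointing down it reaches from about 0.425 to 0.925 m from the base axis. Payload 6.8 kg.
Tool frame: the origin (TCP) lies midway between the tips of the shut fingers; the grasp point (between the pads) lies 19 mm behind it; z points along the fingers, y is the line along which they close (so a half turn about z gives the same grasp; the last joint's range is limited). The gripper opens to 85 mm and grips with 20 to 120 N. Pads are 22 mm wide; open, the fingers measure 114 mm over their backs; the gripper's body (76 mm by 85 mm) begins 54 mm behind the grasp point. The pads swing forward as they close: fully open they stand 13 mm farther back than shut.
Start: joints at [-1.238, 0.477, 0.022, 1.555, -0.011, 1.109, -0.083], TCP at [0.288, 0.61, 0.231] pointing down, gripper open.
Joint ranges: [-2.96, 2.96], [-0.34, 2.1], [-1.41, 1.46], [0.24, 2.44], [-1.37, 4.51], [0.17, 1.92], [-2.96, 2.96]. Speed limits (rad/s): [2.39, 2.39, 3.14, 3.14, 3.14, 3.14, 3.14].

## Interface

Orientations are given as a unit quaternion [w, x, y, z].
In Python, from station import bot gives the robot as it stands.
- The arm moves only by the shell command python3 -m inch 'ROWS' [OPENING] [FORCE]. ROWS is JSON, a list of rows, each a list of 4 numbers: the shift along the tool's x, y, z in m, then the turn about the tool's z in degrees. A call has 1 to 12 rows; each row shifts and turns the commanded pose from where the row before left it, along the tool's axes as they then stand; what a row does not reach is not made up. A row lasts 1/10 s, in which the tool goes at most 50 mm and 8.59 degrees, less where a joint would pass 70% of its speed; a pose out of reach is approached as far as the arm can. A call is refused whole if a number of a shift passes 0.05 or a number of a turn 8.59, either way. A call with a gripper value outside its range is refused whole. OPENING is the finger opening in m, from 0 to 0.0854, set as the call begins (- or left out, the last holds). The fingers move at their own pace and stop on an object; FORCE is the grip in N (left out, the last holds). Time passes only in rows, so rows that do not move let the fingers close. It gives the time, the measured TCP pose, the force, the opening and the grip force at its end, in the units of the state.
- bot.get_obs(): the state, without advancing time (a new reading comes with each control period).
- bot.read_camera(name): name is "scene" or "top" or "wrist"; returns a dict with "color" (384x512x3 uint8, red, green, blue), "mtx" (3x3 intrinsics, pixels), "world_from_camera" (4x4, takes a point from camera to world coordinates); the wrist camera has in their place "hand_eye" (4x4, takes a point from camera to tool coordinates, whose origin is the TCP and whose axes are the flange's). Camera axes: x right, y up, looking along -z (the intrinsics and any distortion apply to the point x, -y, -z); pixel columns grow to the right and rows downward; lengths in m; the calibration is good to about 2 mm. The wrist camera is an equidistant fisheye: a pixel r from the principal point sees the ray r / f radians off the axis. A picture is of the moment at which its call begins: read the wrist's pose just before it. There is no depth.
- bot.hand_in(): hands the job in; it is judged then, once.
The state is a dict: "t": time; "q": joint angles; "joint_vel": joint speeds; "joint_torque": joint torques, N m; "eef_pos": TCP position; "tool_rot": TCP orientation; "contact_force": force on the tool from outside, world axes, zero at the start; "torque": the same for the moment, N m; "gripper_width": opening from 0.0 (shut) to 1.0 (fully open); "grasp_force": force on a finger pad.
Only numpy, scipy, OpenCV 4.12 (cv2) and the standard library are available. Lean on these libraries where they do the work, as an engineer would, in place of code of your own. Each camera call takes 0.05 s, during which the arm holds its last target. There are 200 camera calls.

## Working session

There is one attempt and no reset: what is moved stays moved. The work goes in short steps, Python scripts to look and compute and a shell command to move; the robot and the scene stay as the last step left them, time stands still between calls to the robot, and variables do not carry over. Pictures are saved under pics/ and viewed, at most 10 in all, crops included, and the job is handed in when it is done.

```bash
ls; mkdir -p pics
python3 - <<'E'
from station import bot
import cv2,numpy as np
o=bot.get_obs();print({k:np.round(v,3).tolist() for k,v in o.items()})
for n in("scene","top"):
    c=bot.read_camera(n);np.savez(f"pics/{n}.npz",**c);cv2.imwrite(f"pics/{n}.png",cv2.resize(c["color"][:,:,::-1],(800,600),interpolation=cv2.INTER_CUBIC));print(n,c["mtx"],c["world_from_camera"].round(3), [k for k in c])
c=bot.read_camera("wrist");print(c["mtx"],c["hand_eye"].round(4))
E
```

```text
pics
{'t': 0.0, 'q': [-1.238, 0.478, 0.022, 1.556, -0.012, 1.109, -0.083], 'joint_vel': [0.0, 0.002, -0.0, -0.0, 0.001, 0.001, 0.0], 'joint_torque': [0.002, -59.647, 1.608, -28.117, 0.013, 0.01, 0.0], 'eef_pos': [0.288, 0.61, 0.23], 'tool_rot': [-0.0, 0.219, 0.976, -0.001], 'contact_force': [-0.064, -0.36, -0.96], 'torque': [-0.007, 0.013, 0.015], 'grasp_force': 0.0, 'gripper_width': 0.998}
scene [[459.37128281   0.         250.77548434]
 [  0.         459.37128281 193.56457963]
 [  0.           0.           1.        ]] [[ 0.904  0.203 -0.377 -0.028]
 [-0.428  0.465 -0.775 -1.209]
 [ 0.018  0.862  0.507  1.042]
 [ 0.     0.     0.     1.   ]] ['color', 'mtx', 'world_from_camera']
top [[486.37503793   0.         260.09077876]
 [  0.         486.37503793 199.90246075]
 [  0.           0.           1.        ]] [[ 0.018  0.995 -0.094  0.381]
 [-1.     0.019  0.003 -0.09 ]
 [ 0.005  0.094  0.996  1.862]
 [ 0.     0.     0.     1.   ]] ['color', 'mtx', 'world_from_camera']
[[297.31863964   0.         252.85811372]
 [  0.         297.31863964 194.66972644]
 [  0.           0.           1.        ]] [[ 4.000e-04  9.577e-01  2.878e-01  7.380e-02]
 [ 1.000e+00 -6.000e-04  4.000e-04  6.000e-04]
 [ 5.000e-04  2.878e-01 -9.577e-01 -1.436e-01]
 [ 0.000e+00  0.000e+00  0.000e+00  1.000e+00]]
```

View pics/scene.png

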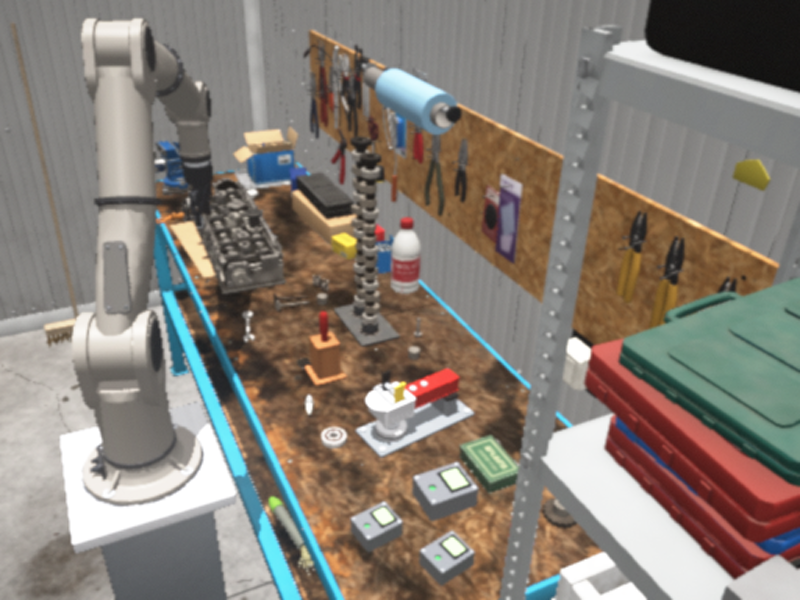

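View pics/top.png

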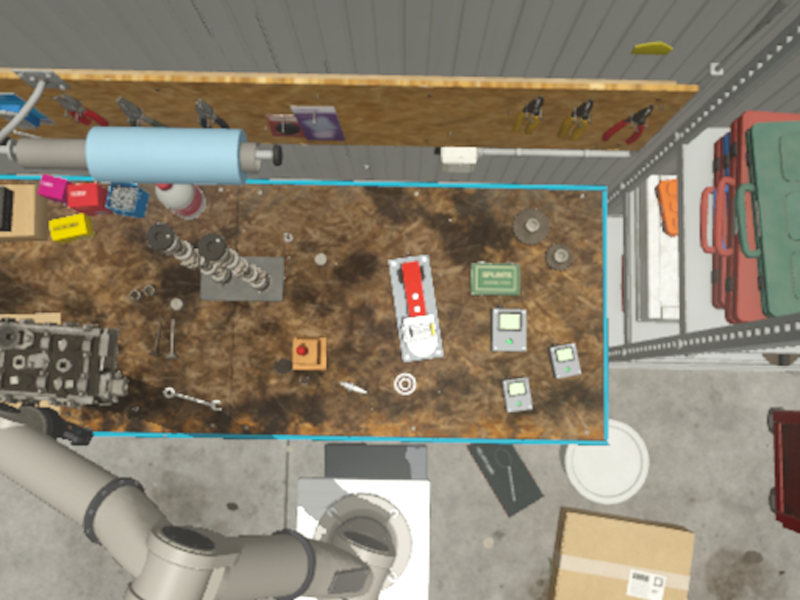

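The scene picture shows the screwdriver in its stand at about (323,340), the coupler at (395,400) and the largest readout box at (445,488). In the top view the driver's red end is at (302,350), the coupler head at (421,335) with its yellow tab at (434,328), and the green button of the largest box at (509,341). I measure these with masks and rays.

```bash
cat > h.py <<'E'
import numpy as np, cv2
from scipy.spatial.transform import Rotation as R
def ray(c,u,v):
    K=c["mtx"];M=c["world_from_camera"];d=np.array([(u-K[0,2])/K[0,0],-(v-K[1,2])/K[1,1],-1])
    return M[:3,3],M[:3,:3]@d
def onz(c,u,v,z):
    o,d=ray(c,u,v);return o+d*(z-o[2])/d[2]
def cross(a,b):
    (o,d),(p,e)=a,b;s=np.linalg.lstsq(np.c_[d,-e],p-o,rcond=None)[0];P,Q=o+s[0]*d,p+s[1]*e
    return (P+Q)/2,np.linalg.norm(P-Q)
def blobs(img,lo,hi,box,mina=3):
    hsv=cv2.cvtColor(img,cv2.COLOR_RGB2HSV);m=cv2.inRange(hsv,np.array(lo),np.array(hi))
    if lo[0]==0: m|=cv2.inRange(hsv,np.array([172]+list(lo[1:])),np.array([180]+list(hi[1:])))
    k=np.zeros_like(m);x0,y0,x1,y1=box;k[y0:y1,x0:x1]=m[y0:y1,x0:x1]
    n,l,s,c=cv2.connectedComponentsWithStats(k);return sorted([(int(s[i,4]),c[i].round(2),s[i,:4].tolist()) for i in range(1,n) if s[i,4]>=mina],key=lambda t:-t[0]),l,k
def wrist_pt(c,pos,q,u,v,z):   # fisheye ray to plane z
    K=c["mtx"];dx,dy=u-K[0,2],v-K[1,2];r=np.hypot(dx,dy);t=r/K[0,0];s=np.sin(t)/max(r,1e-9)
    d=np.array([dx*s,-dy*s,-np.cos(t)]);H=c["hand_eye"];Rt=R.from_quat(q,scalar_first=True).as_matrix()
    o=pos+Rt@H[:3,3];d=Rt@H[:3,:3]@d
    return o+d*(z-o[2])/d[2]
E
python3 - <<'E'
from h import *
S=dict(np.load("pics/scene.npz"));T=dict(np.load("pics/top.npz"));f=.64
def b(x0,y0,x1,y1):return [int(k*f) for k in(x0,y0,x1,y1)]
RED,GRN,YEL=((0,130,80),(6,255,255)),((45,110,60),(75,255,255)),((20,120,90),(34,255,255))
for nm,col,bs,bt in(("driver",RED,b(310,300,335,345),b(285,335,320,370)),("btn",GRN,b(420,475,445,500),b(495,330,520,350)),("tab",YEL,b(385,370,415,405),b(425,315,445,345)),("tube",RED,b(400,360,465,410),b(395,255,430,325))):
    for n,c,bx in(("S",S,bs),("T",T,bt)):
        L=blobs(c["color"],*col,bx)[0][:2]
        print(nm,n,L)
        for z in {"driver":(.17,.158),"btn":(.04,),"tab":(.153,.14),"tube":(.097,)}[nm]: 
            if L: print("   z",z,onz(c,*L[0][1],z).round(4))
E
```

```text
driver S [(93, array([206.62, 207.05]), [204, 199, 6, 19])]
   z 0.17 [0.4357 0.1034 0.17  ]
   z 0.158 [0.4421 0.1214 0.158 ]
driver T [(28, array([192.71, 224.07]), [190, 222, 7, 5])]
   z 0.17 [0.4525 0.1372 0.17  ]
   z 0.158 [0.453  0.1388 0.158 ]
btn S []
btn T [(4, array([325.5, 218.5]), [325, 218, 2, 2])]
   z 0.04 [ 0.4881 -0.3426  0.04  ]
tab S [(57, array([255.51, 250.07]), [253, 244, 7, 13])]
   z 0.153 [ 0.4959 -0.1725  0.153 ]
   z 0.14 [ 0.5036 -0.1573  0.14  ]
tab T [(7, array([276.14, 210.71]), [276, 208, 2, 6])]
   z 0.153 [ 0.5057 -0.1528  0.153 ]
   z 0.14 [ 0.5066 -0.1533  0.14  ]
tube S [(457, array([278.67, 246.65]), [260, 235, 35, 25])]
   z 0.097 [ 0.6092 -0.1221  0.097 ]
tube T [(346, array([264.16, 183.36]), [257, 167, 16, 36])]
   z 0.097 [ 0.6092 -0.1095  0.097 ]
```

```bash
python3 -m inch '[[0,0,0,-8.43],[0,0,0,-8.43],[0,0,0,-8.43],[-0.01,-0.03,0,0],[-0.01,-0.04,0,0],[-0.01,-0.04,0,0],[-0.01,-0.04,0,0],[-0.01,-0.04,0,0],[-0.01,-0.04,0,0],[-0.01,-0.04,0,0],[-0.01,-0.04,0,0],[0,0,0,0]]'
```

```text
t: 1.35
eef_pos: [0.3697, 0.2945, 0.231]
tool_rot: [-0.0, 0.004, 1.0, -0.001]
contact_force: [0.3, 1.0, -0.6]
gripper_width: 1.001
grasp_force: 0.0
```

```bash
python3 -m inch '[[-0.01,-0.04,0,0],[-0.01,-0.04,0,0],[0,-0.03,0,0],[0,-0.03,0,0],[0,0,0,0],[0,0,0,0]]'
cat > look.py <<'E'
import sys;from h import *
from station import bot
o=bot.get_obs();c=bot.read_camera("wrist");n=sys.argv[1]
np.savez(f"pics/{n}.npz",pos=o["eef_pos"],q=o["tool_rot"],**c);cv2.imwrite(f"pics/{n}.png",cv2.resize(c["color"][:,:,::-1],(800,600),interpolation=cv2.INTER_CUBIC))
Rt=R.from_quat(o["tool_rot"],scalar_first=True).as_matrix();print(np.round(o["eef_pos"],4),Rt.round(3).tolist(),np.round(o["contact_force"],2),o["gripper_width"],o["grasp_force"],o["t"])
E
python3 look.py w1
```

```text
t: 1.95
eef_pos: [0.3883, 0.1609, 0.2314]
tool_rot: [0.0, 0.0, 1.0, 0.0]
contact_force: [-0.9, 0.2, 0.2]
gripper_width: 1.0
grasp_force: 0.0
[0.3883 0.1609 0.2314] [[-1.0, 0.0, 0.0], [0.0, 1.0, 0.001], [-0.0, 0.001, -1.0]] [-0.9   0.16  0.17] 1.0000290304495687 0.0 1.95
```

View pics/w1.png

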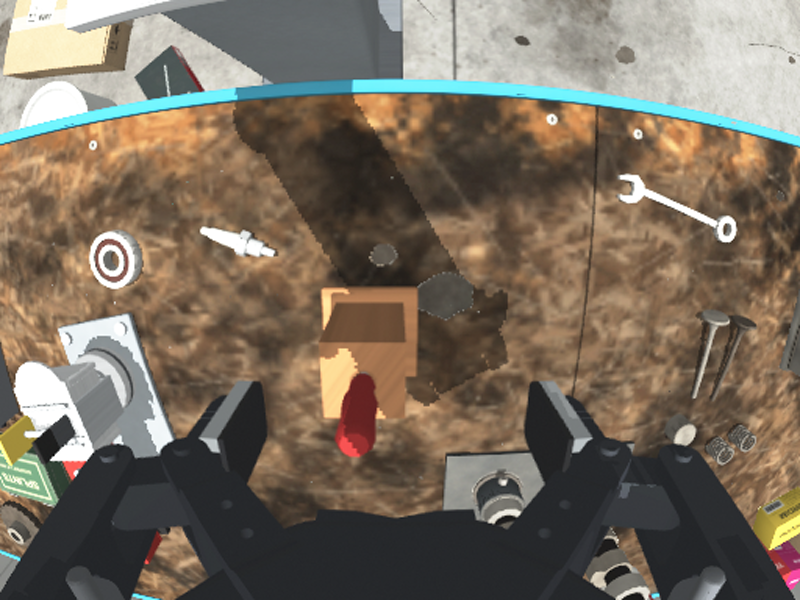

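The wrist view shows the driver's handle from (363,378) at the mouth to (356,440) at its end; the stand's block is below it. I cast those rays.

Run:
```python
from h import *
c=dict(np.load("pics/w1.npz"))
L,l,k=blobs(c["color"],(0,110,50),(6,255,255),(205,230,250,300));print(L[:2])
ys,xs=np.nonzero(k)
m=xs[ys<246].mean() if (ys<246).any() else 0
print(ys.min(),ys.max())
yb=ys.max()
for y in (ys.min()+1,(ys.min()+yb)//2,yb-7):
    r=xs[ys==y];u=r.mean();print(y,u,len(r),[wrist_pt(c,c["pos"],c["q"],u,y,z).round(4).tolist() for z in(.1,.135,.172)])
```

```text
[(1073, array([228.54, 267.3 ]), [214, 239, 28, 54])]
239 292
240 231.5 8 [[0.4458, 0.1398, 0.1], [0.4291, 0.1426, 0.135], [0.4115, 0.1455, 0.172]]
265 229.0 21 [[0.4755, 0.1363, 0.1], [0.4551, 0.1395, 0.135], [0.4334, 0.1429, 0.172]]
285 227.0 23 [[0.5015, 0.1331, 0.1], [0.4778, 0.1367, 0.135], [0.4526, 0.1406, 0.172]]
```

```bash
python3 -m inch '[[-0.032,-0.011,0,0],[-0.033,-0.011,0,0],[0,0,0.02,0],[0,0,0.03,0],[0,0,0.03,0],[0,0,0.025,0],[0,0,0.014,0],[0,0,0,0],[0,0,0,0]]' && python3 look.py w2
```

```text
t: 2.9
eef_pos: [0.4535, 0.1398, 0.1124]
tool_rot: [-0.0, -0.001, 1.0, 0.0]
contact_force: [-0.3, 0.5, 0.9]
gripper_width: 0.997
grasp_force: 0.0
[0.4535 0.1398 0.1124] [[-1.0, -0.002, -0.0], [-0.002, 1.0, 0.0], [0.0, 0.0, -1.0]] [-0.26  0.55  0.88] 0.9968194170105177 0.0 2.9
```

View pics/w2.png

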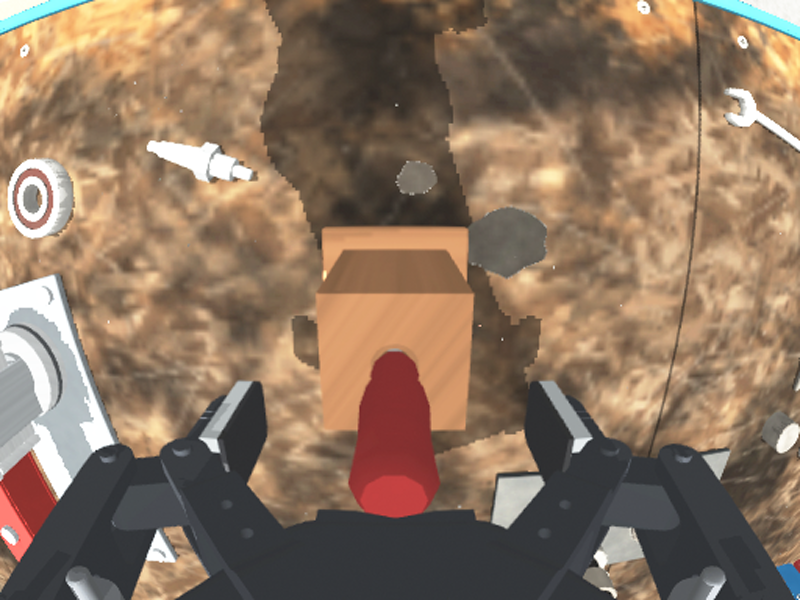

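The wrist view shows the driver centred at column 395 between the pads, its end at (395,495), and the stand's top face between rows 293 and 430, with the mouth at about (395,360). I check the fore-aft position and then close.

Run:
```python
from h import *
c=dict(np.load("pics/w2.npz"))
f=.64
for n,u,v,z in(("front edge",395,293,.098),("rear edge",395,430,.098),("L",318,350,.098),("Rr",472,350,.098),("end top",395,497,.172),("end lowest edge",395,517,.172),("end near edge",395,476,.172)): print(n,wrist_pt(c,c["pos"],c["q"],u*f,v*f,z).round(4))
```

```text
front edge [0.4233 0.1404 0.098 ]
rear edge [0.4796 0.1406 0.098 ]
L [0.4452 0.1119 0.098 ]
Rr [0.4451 0.169  0.098 ]
end top [0.4517 0.1405 0.172 ]
end lowest edge [0.4582 0.1405 0.172 ]
end near edge [0.4454 0.1405 0.172 ]
```

```bash
python3 -m inch '[[0.002,0.0007,0,0],[0,0,0,0],[0,0,0,0],[0,0,0,0],[0,0,0,0],[0,0,0,0],[0,0,0,0],[0,0,0,0],[0,0,0,0],[0,0,0,0]]' 0 60 && python3 -m inch '[[0,0,-0.01,0],[0,0,-0.02,0],[0,0,-0.03,0],[0,0,-0.03,0],[0,0,-0.02,0],[0,0,0,0],[0,0,0,0],[0,0,0,0]]' && python3 look.py w3
```

```text
t: 3.95
eef_pos: [0.4515, 0.1394, 0.1125]
tool_rot: [0.0, -0.0, 1.0, 0.0]
contact_force: [-0.5, 0.4, 5.7]
gripper_width: 0.232
grasp_force: 58.5
t: 4.75
eef_pos: [0.4504, 0.1389, 0.2212]
tool_rot: [-0.001, -0.0, 1.0, -0.001]
contact_force: [0.1, -0.8, -1.1]
gripper_width: 0.236
grasp_force: 58.6
[0.4504 0.1389 0.2212] [[-1.0, -0.001, -0.002], [-0.001, 1.0, -0.001], [0.002, -0.001, -1.0]] [ 0.05 -0.81 -1.15] 0.236039662940828 58.617694079875946 4.75
```

View pics/w3.png

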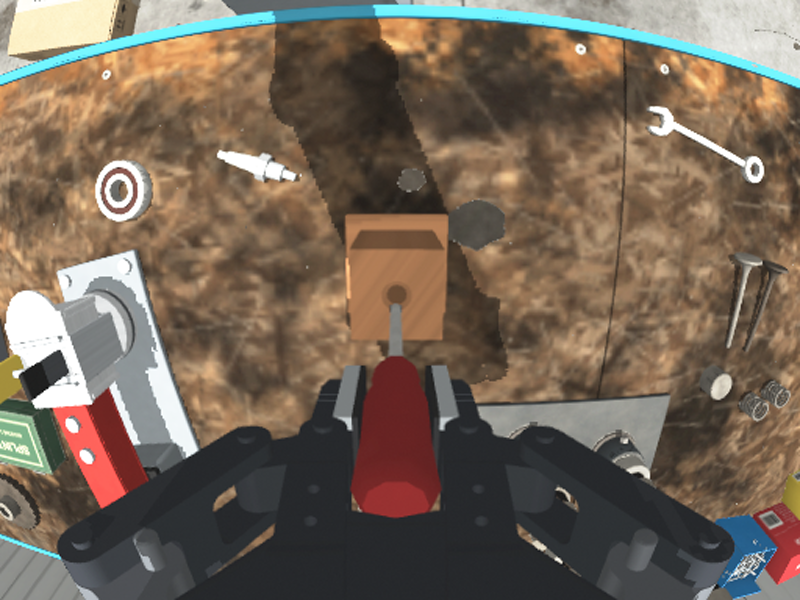

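The wrist view shows the driver held upright, with its shaft ending near (396,303) and the stand's mouth at (397,293). I lift clear of the coupler and go over to the readout box.

```bash
python3 - <<'E'
from h import *
c=dict(np.load("pics/w3.npz"));f=.64
print(wrist_pt(c,c["pos"],c["q"],396*f,303*f,.123),wrist_pt(c,c["pos"],c["q"],397*f,293*f,.098))
E
python3 -m inch '[[0,0,-0.03,0],[0,0,-0.04,0],[0,0,-0.03,0],[-0.002,-0.03,0,0],[-0.002,-0.04,0,0],[-0.004,-0.04,0,0],[-0.004,-0.04,0,0],[-0.004,-0.04,0,0],[-0.004,-0.04,0,0],[-0.004,-0.04,0,0],[-0.004,-0.04,0,0],[-0.004,-0.04,0,0]]' && python3 -m inch '[[-0.004,-0.04,0,0],[0,-0.04,0,0],[0,-0.03,0,0],[0,-0.022,0,0],[0,0,0,0],[0,0,0,0],[0,0,0,0]]' && python3 look.py w4
```

```text
[0.44862182 0.14001299 0.123     ] [0.44979665 0.1406233  0.098     ]
t: 6.0
eef_pos: [0.4829, -0.2121, 0.3212]
tool_rot: [-0.001, -0.0, 1.0, 0.0]
contact_force: [0.4, 0.2, -1.3]
gripper_width: 0.24
grasp_force: 58.7
t: 6.7
eef_pos: [0.4878, -0.3412, 0.3215]
tool_rot: [-0.001, -0.001, 1.0, 0.001]
contact_force: [0.4, 1.3, -0.8]
gripper_width: 0.231
grasp_force: 58.8
[ 0.4878 -0.3412  0.3215] [[-1.0, -0.002, -0.001], [-0.002, 1.0, 0.001], [0.001, 0.001, -1.0]] [ 0.38  1.32 -0.81] 0.23149611600991818 58.782367408275604 6.7
```

View pics/w4.png

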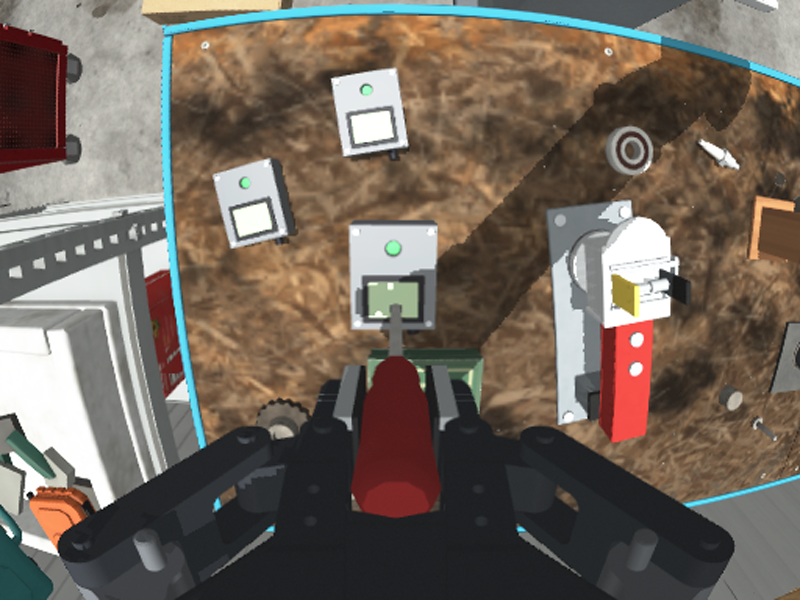

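The wrist view shows the largest box with its green button at (393,248), the driver's tip at (396,303), and the coupler at right (tab at (626,294), black grip at (676,288)).

Run:
```python
from h import *
c=dict(np.load("pics/w4.npz"));f=.64
P=lambda u,v,z:wrist_pt(c,c["pos"],c["q"],u,v,z).round(4)
L=blobs(c["color"],(45,80,60),(80,255,255),(235,140,270,175))[0];print(L)
print("button",P(*L[0][1],.041))
for u,v in((349,224),(437,223),(435,329),(350,329)):print("corner",P(u*f,v*f,.045))
print("tip",P(396*f,303*f,.2235))
for n,u,v,z in(("tube end l",614,440,.097),("tube end r",646,434,.097),("tube l top",602,324,.097),("tube r top",652,321,.097),("plate corner near-l",548,212,.008),("far-l",560,424,.008),("near-r",630,201,.008)):print(n,P(u*f,v*f,z))
```

```text
[(65, array([251.18, 158.31]), [247, 154, 9, 9])]
button [ 0.4866 -0.3426  0.041 ]
corner [ 0.4642 -0.3822  0.045 ]
corner [ 0.4631 -0.3022  0.045 ]
corner [ 0.565  -0.3016  0.045 ]
corner [ 0.5652 -0.3835  0.045 ]
tip [ 0.4861 -0.3399  0.2235]
tube end l [ 0.6694 -0.1155  0.097 ]
tube end r [ 0.666  -0.0768  0.097 ]
tube l top [ 0.5428 -0.1539  0.097 ]
tube r top [ 0.5405 -0.0997  0.097 ]
plate corner near-l [ 0.4529 -0.1846  0.008 ]
far-l [ 0.7006 -0.1421  0.008 ]
near-r [ 0.4357 -0.0895  0.008 ]
```

```bash
python3 -m inch '[[-0.0005,-0.0025,0.02,0],[0,0,0.03,0],[0,0,0.04,0],[0,0,0.03,0],[0,0,0.02,0],[0,0,0.015,0],[0,0,0.008,0],[0,0,0,0],[0,0,0,0],[0,0,0,0]]' && python3 look.py w5
python3 - <<'E'
import cv2;i=cv2.imread("pics/w5.png")[200:420,280:520];cv2.imwrite("pics/w5c.png",cv2.resize(i,None,fx=2.7,fy=2.7))
E
```

```text
t: 7.75
eef_pos: [0.4887, -0.3457, 0.1605]
tool_rot: [0.001, -0.0, 1.0, -0.0]
contact_force: [0.0, -0.6, -1.0]
gripper_width: 0.233
grasp_force: 58.8
[ 0.4887 -0.3457  0.1605] [[-1.0, -0.001, 0.002], [-0.001, 1.0, -0.001], [-0.002, -0.001, -1.0]] [ 0.03 -0.64 -1.02] 0.2332413672179738 58.78665301948786 7.75
```

View pics/w5c.png

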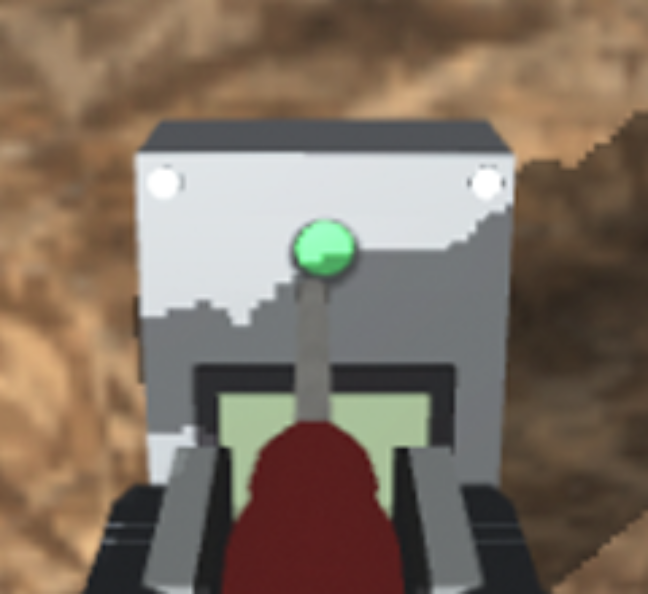

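The crop shows the tip at crop (312,280) and the green button at (325,248), so the tip stands a little to its left and slightly behind.

Run:
```python
from h import *
c=dict(np.load("pics/w5.npz"))
P=lambda u,v,z:wrist_pt(c,c["pos"],c["q"],(u/2.7+280)*.64,(v/2.7+200)*.64,z).round(4)
for z in(.0625,):print("tip",P(312,281,z))
print("button",P(325,248,.040),P(325,248,.045),"box edges",P(135,152,.045),P(514,152,.045))
```

```text
tip [ 0.4879 -0.3448  0.0625]
button [ 0.4872 -0.342   0.04  ] [ 0.4858 -0.342   0.045 ] box edges [ 0.4648 -0.3822  0.045 ] [ 0.4646 -0.3021  0.045 ]
```

```bash
python3 -m inch '[[0.001,0.003,0,0],[0,0,0,0],[0,0,0.01,0],[0,0,0.006,0],[0,0,0.004,0],[0,0,0,0],[0,0,0,0]]' && python3 -m inch '[[0,0,0.002,0],[0,0,0,0],[0,0,0,0]]' && python3 -m inch '[[0,0,0.002,0],[0,0,0,0],[0,0,0,0]]'&& python3 -m inch '[[0,0,0.0015,0],[0,0,0,0],[0,0,0,0]]'
```

```text
t: 8.5
eef_pos: [0.4869, -0.3423, 0.1391]
tool_rot: [-0.0, -0.0, 1.0, 0.0]
contact_force: [0.2, -0.1, -1.4]
gripper_width: 0.236
grasp_force: 58.8
t: 8.8
eef_pos: [0.4871, -0.3422, 0.1374]
tool_rot: [0.0, -0.0, 1.0, -0.0]
contact_force: [-0.8, -0.2, -0.2]
gripper_width: 0.238
grasp_force: 58.8
t: 9.1
eef_pos: [0.487, -0.3422, 0.1353]
tool_rot: [-0.0, -0.0, 1.0, 0.0]
contact_force: [0.1, -1.2, -0.4]
gripper_width: 0.235
grasp_force: 58.8
t: 9.4
eef_pos: [0.4872, -0.3423, 0.134]
tool_rot: [0.0, -0.0, 1.0, -0.0]
contact_force: [-0.8, -0.0, 0.9]
gripper_width: 0.236
grasp_force: 59.0
```

```bash
for i in 1; do python3 -m inch '[[0,0,0.0015,0],[0,0,0,0],[0,0,0,0]]' | grep -E "pos|contact"; done; python3 -m inch '[[0,0,0.0015,0],[0,0,0,0],[0,0,0,0]]' | grep -E "pos|contact";python3 -m inch '[[0,0,0.001,0],[0,0,0,0],[0,0,0,0]]' | grep -E "pos|contact"
```

```text
eef_pos: [0.4871, -0.3423, 0.1324]
contact_force: [-0.9, -0.4, 1.6]
eef_pos: [0.4871, -0.3423, 0.1309]
contact_force: [0.2, -0.3, 2.7]
eef_pos: [0.4876, -0.3425, 0.1306]
contact_force: [0.0, 0.1, 8.4]
```

```bash
python3 -m inch '[[0,0,0.001,0],[0,0,0,0],[0,0,0,0],[0,0,0,0],[0,0,0,0]]' | grep -E "pos|contact"; python3 -m inch '[[0,0,-0.005,0],[0,0,-0.005,0],[0,0,-0.02,0],[0,0,-0.04,0],[0,0,-0.04,0],[0,0,-0.04,0],[0,0,-0.03,0],[0,0,-0.015,0],[0,0,0,0]]'
```

```text
eef_pos: [0.4881, -0.3428, 0.1304]
contact_force: [-1.1, 0.8, 12.6]
t: 11.7
eef_pos: [0.4876, -0.3428, 0.3258]
tool_rot: [0.002, -0.0, 1.0, -0.001]
contact_force: [-0.6, -0.5, -1.5]
gripper_width: 0.233
grasp_force: 58.8
```

```bash
python3 -m inch '[[0.002,0.03,0,0],[0.003,0.04,0,0],[0.003,0.04,0,0],[0.003,0.04,0,0],[0.003,0.04,0,0],[0.004,0.04,0,0],[0.004,0.04,0,0],[0.004,0.04,0,0],[0.004,0.04,0,0],[0.003,0.04,0,0],[0.003,0.04,0,0],[0,0.03,0,0]]' && python3 -m inch '[[0,0.022,0,0],[0,0,0.03,0],[0,0,0.04,0],[0,0,0.025,0],[0,0,0.01,0],[0,0,0,0],[0,0,0,0],[0,0,0,0]]' && python3 look.py w6
python3 - <<'E'
import cv2;i=cv2.imread("pics/w6.png")[200:420,280:520];cv2.imwrite("pics/w6c.png",cv2.resize(i,None,fx=2.7,fy=2.7))
E
```

```text
t: 12.9
eef_pos: [0.449, 0.1202, 0.322]
tool_rot: [-0.001, -0.002, 1.0, -0.0]
contact_force: [0.5, -0.3, -0.5]
gripper_width: 0.236
grasp_force: 58.9
t: 13.7
eef_pos: [0.4516, 0.1401, 0.22]
tool_rot: [0.001, -0.0, 1.0, 0.001]
contact_force: [-0.2, -0.0, -0.4]
gripper_width: 0.233
grasp_force: 58.9
[0.4516 0.1401 0.22  ] [[-1.0, -0.0, 0.002], [-0.0, 1.0, 0.001], [-0.002, 0.001, -1.0]] [-0.24 -0.04 -0.39] 0.2325173674444945 58.8609528914094 13.7
```

View pics/w6c.png

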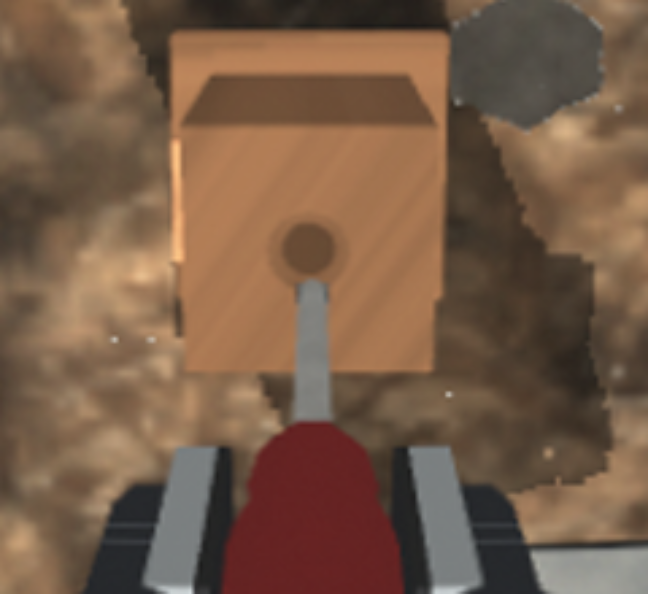

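The crop shows the tip at crop (313,283) and the stand's mouth at (309,249).

Run:
```python
from h import *
c=dict(np.load("pics/w6.npz"))
P=lambda u,v,z:wrist_pt(c,c["pos"],c["q"],(u/2.7+280)*.64,(v/2.7+200)*.64,z).round(4)
print("tip",P(313,283,.122),"mouth",P(309,249,.098),"top edges",P(181,126,.098),P(437,126,.098),P(310,373,.098))
```

```text
tip [0.4513 0.1414 0.122 ] mouth [0.4508 0.1406 0.098 ] top edges [0.4233 0.113  0.098 ] [0.4233 0.1681 0.098 ] [0.4799 0.1408 0.098 ]
```

```bash
python3 -m inch '[[0,-0.0007,0.015,0],[0,0,0.015,0],[0,0,0.005,0],[0,0,0,0]]' | grep -E "pos|contact"; python3 -m inch '[[0,0,0.01,0],[0,0,0.02,0],[0,0,0.02,0],[0,0,0.012,0],[0,0,0.005,0],[0,0,0,0],[0,0,0,0]]' | grep -E "pos|contact"; python3 -m inch '[[0,0,0.003,0],[0,0,0,0],[0,0,0,0]]' | grep -E "pos|contact"
```

```text
eef_pos: [0.4507, 0.1391, 0.1839]
contact_force: [-0.9, 0.2, -1.2]
eef_pos: [0.4514, 0.1393, 0.1174]
contact_force: [0.3, 0.7, -1.1]
eef_pos: [0.4509, 0.1391, 0.114]
contact_force: [-0.9, -0.1, -0.3]
```

```bash
python3 -m inch '[[0,0,0.0015,0],[0,0,0,0],[0,0,0,0]]' | grep -E "pos|contact"; python3 -m inch '[[0,0,0,0],[0,0,0,0],[0,0,0,0],[0,0,0,0],[0,0,0,0],[0,0,0,0],[0,0,0,0],[0,0,0,0]]' 0.0854 40 &&  python3 -m inch '[[0,0,-0.02,0],[0,0,-0.04,0],[0,0,-0.04,0],[0,0,-0.04,0],[0,0,-0.04,0],[0,0,-0.02,0],[0,0,0,0],[0,0,0,0]]' && python3 look.py w7
python3 - <<'E'
from h import *
c=dict(np.load("pics/w7.npz"))
L,l,k=blobs(c["color"],(0,110,50),(6,255,255),(200,150,300,300));print(L[:3])
ys,xs=np.nonzero(l==0)
E
```

```text
eef_pos: [0.4511, 0.1392, 0.1126]
contact_force: [-0.5, -0.3, 3.8]
t: 16.25
eef_pos: [0.4508, 0.1391, 0.1123]
tool_rot: [0.0, -0.0, 1.0, 0.0]
contact_force: [0.9, 0.3, 0.8]
gripper_width: 0.999
grasp_force: 0.0
t: 17.05
eef_pos: [0.4506, 0.139, 0.3121]
tool_rot: [0.0, -0.0, 1.0, 0.0]
contact_force: [-1.1, 0.0, -1.1]
gripper_width: 0.998
grasp_force: 0.0
[0.4506 0.139  0.3121] [[-1.0, -0.001, 0.0], [-0.001, 1.0, 0.0], [-0.0, 0.0, -1.0]] [-1.06  0.03 -1.14] 0.9976173537633495 0.0 17.05
[(492, array([253.38, 178.96]), [243, 164, 22, 30])]
```

```bash
python3 -m inch '[[-0.006,-0.03,0,0],[-0.008,-0.04,0,0],[-0.008,-0.04,0,0],[-0.008,-0.04,0,0],[-0.008,-0.04,0,0],[-0.008,-0.04,0,0],[-0.0055,-0.028,0,0],[0,0,0.02,-4.85],[0,0,0.02,-4.85],[0,0,0,0],[0,0,0,0]]' && python3 look.py w8
```

```text
t: 18.2
eef_pos: [0.5018, -0.1188, 0.2715]
tool_rot: [-0.001, -0.084, 0.996, 0.0]
contact_force: [1.0, 0.1, 0.0]
gripper_width: 0.998
grasp_force: 0.0
[ 0.5018 -0.1188  0.2715] [[-0.986, -0.167, -0.003], [-0.167, 0.986, -0.0], [0.003, 0.0, -1.0]] [0.97 0.09 0.04] 0.9982935209195112 0.0 18.2
```

View pics/w8.png

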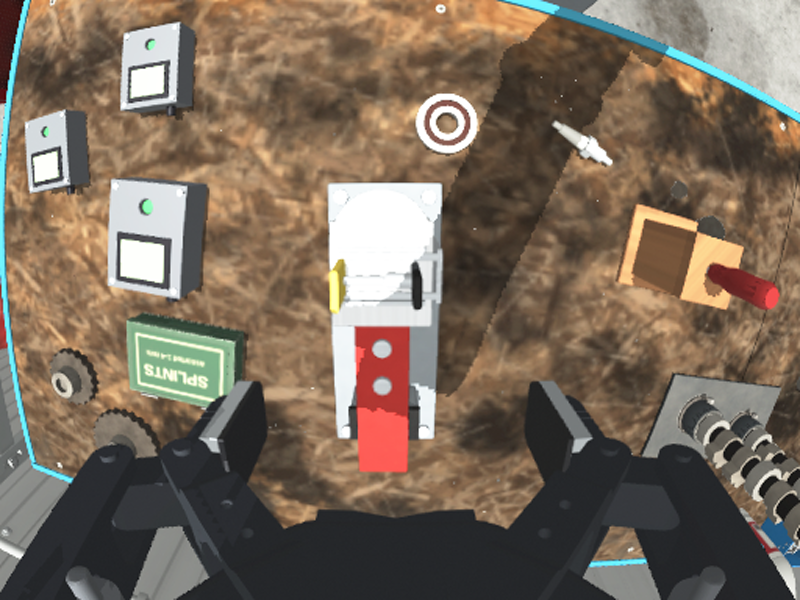

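The wrist view shows the driver back upright at right (end at (760,292)) and the coupler nearly square in the picture, with its yellow tab at (336,287), black grip at (417,285) and tube centred at columns 382-383. I take the plates' tops with rays.

Run:
```python
from h import *
c=dict(np.load("pics/w8.npz"));f=.64
Rt=R.from_quat(c["q"],scalar_first=True).as_matrix()
P=lambda u,v,z:wrist_pt(c,c["pos"],c["q"],u,v,z)
t=lambda p:(Rt.T@(p-c["pos"])).round(4)[:2]
L,l,ky=blobs(c["color"],(18,100,80),(35,255,255),(205,160,225,205));print("yel",L[:2])
kb=(c["color"][160:205,255:275].max(2)<60).astype(np.uint8);_,lb,s,ce=cv2.connectedComponentsWithStats(kb);print("blk",s[1:]+[255,160,0,0,0],ce[1:]+[255,160])
for n,m,o in(("y",ky[160:205,205:225]>0,205),("b",kb>0,255)):
    for r in range(0,45,3):
        x=np.nonzero(m[r])[0]
        if len(x):print(n,r+160,x.min()+o,x.max()+o+1, "at .153",t(P(x.min()+o,r+160.5,.153)),t(P(x.max()+o+1,r+160.5,.153)))
for n,u1,u2,v in(("tube",355,409,335),("tube",359,408,465)):print(n,t(P(u1*f,v*f,.097)),t(P(u2*f,v*f,.097)))
for n,u1,u2,v in(("plate",329.5,442,188),("plate",338,437,433)):print(n,t(P(u1*f,v*f,.008)),t(P(u2*f,v*f,.008)))
```

```text
yel [(197, array([215.71, 180.96]), [210, 166, 11, 34])]
blk [[264 172   6  26 141]] [[266.45390071 184.41134752]]
y 166 217 220 at .153 [ 0.0212 -0.0316] [ 0.0212 -0.0289]
y 169 215 221 at .153 [ 0.0184 -0.0335] [ 0.0184 -0.0281]
y 172 213 221 at .153 [ 0.0157 -0.0354] [ 0.0156 -0.0281]
y 175 210 221 at .153 [ 0.0129 -0.0383] [ 0.0128 -0.0282]
y 178 210 219 at .153 [ 0.0101 -0.0384] [ 0.01   -0.0301]
y 181 210 219 at .153 [ 0.0073 -0.0385] [ 0.0072 -0.0302]
y 184 210 221 at .153 [ 0.0044 -0.0386] [ 0.0044 -0.0284]
y 187 211 221 at .153 [ 0.0016 -0.0378] [ 0.0015 -0.0285]
y 190 211 220 at .153 [-0.0013 -0.0379] [-0.0013 -0.0295]
y 193 211 219 at .153 [-0.0042 -0.038 ] [-0.0042 -0.0305]
y 196 211 218 at .153 [-0.0071 -0.0381] [-0.0071 -0.0316]
y 199 211 216 at .153 [-0.01   -0.0382] [-0.01   -0.0335]
b 172 264 268 at .153 [0.0156 0.0108] [0.0156 0.0144]
b 175 264 269 at .153 [0.0128 0.0108] [0.0128 0.0153]
b 178 264 270 at .153 [0.01   0.0108] [0.01   0.0163]
b 181 264 270 at .153 [0.0072 0.0109] [0.0072 0.0163]
b 184 264 270 at .153 [0.0044 0.0109] [0.0044 0.0164]
b 187 264 270 at .153 [0.0015 0.0109] [0.0015 0.0164]
b 190 264 270 at .153 [-0.0013  0.0109] [-0.0013  0.0165]
b 193 265 270 at .153 [-0.0042  0.0119] [-0.0042  0.0165]
b 196 265 269 at .153 [-0.0071  0.0119] [-0.0071  0.0156]
tube [-0.0457 -0.0286] [-0.0456  0.0109]
tube [-0.1624 -0.0294] [-0.1621  0.0116]
plate [ 0.0571 -0.0567] [0.0568 0.0415]
plate [-0.1875 -0.0581] [-0.1871  0.0439]
```

```bash
python3 -m inch '[[0.001,-0.001,0,0],[0,0,0.02,0],[0,0,0.03,0],[0,0,0.03,0],[0,0,0.025,0],[0,0,0.02,0],[0,0,0.01,0],[0,0,0,0],[0,0,0,0]]' && python3 -m inch '[[0,0,0.01,0],[0,0,0.008,0],[0,0,0,0],[0,0,0,0]]' && python3 look.py w9
python3 - <<'E'
from h import *
c=dict(np.load("pics/w9.npz"));cv2.imwrite("pics/w9c.png",cv2.resize(c["color"][200:360,130:380,::-1],None,fx=3.2,fy=3.2,interpolation=cv2.INTER_CUBIC))
E
```

```text
t: 19.15
eef_pos: [0.5023, -0.1202, 0.1383]
tool_rot: [0.001, -0.085, 0.996, -0.0]
contact_force: [-1.2, -0.4, 0.0]
gripper_width: 1.001
grasp_force: 0.0
t: 19.55
eef_pos: [0.5014, -0.1201, 0.1191]
tool_rot: [-0.0, -0.085, 0.996, 0.0]
contact_force: [-0.1, 0.3, -0.2]
gripper_width: 0.995
grasp_force: 0.0
[ 0.5014 -0.1201  0.1191] [[-0.986, -0.169, -0.001], [-0.169, 0.986, 0.0], [0.001, 0.0, -1.0]] [-0.13  0.35 -0.22] 0.9954401074463188 0.0 19.55
```

View pics/w9c.png

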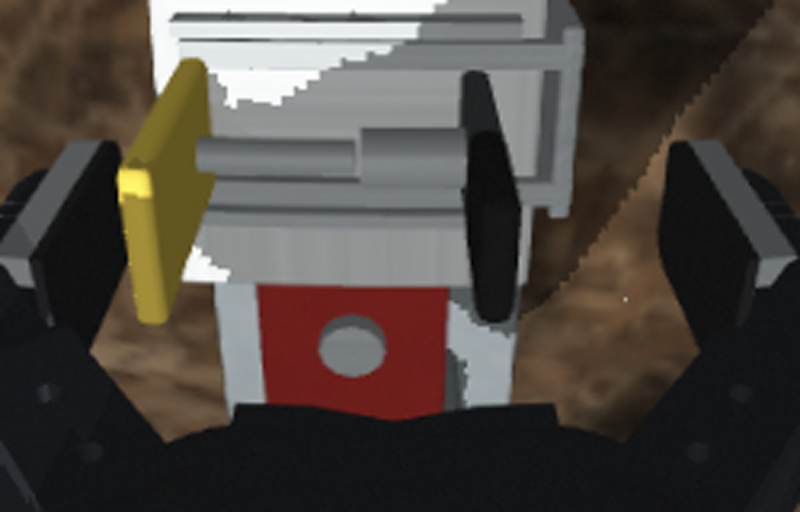

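The crop shows the tab (crop column 120-210) and the black grip (465-520) both between the open pads at columns 100 and 680. I close to squeeze them.

```bash
python3 -m inch '[[0,0,0.002,0],[0,0,0,0],[0,0,0,0],[0,0,0,0],[0,0,0,0],[0,0,0,0],[0,0,0,0],[0,0,0,0],[0,0,0,0],[0,0,0,0],[0,0,0,0],[0,0,0,0]]' 0.02 38; python3 -m inch '[[0,0,0,0],[0,0,0,0],[0,0,0,0],[0,0,0,0]]'
```

```text
t: 20.8
eef_pos: [0.5029, -0.1184, 0.1194]
tool_rot: [0.001, -0.085, 0.996, 0.001]
contact_force: [-5.6, 6.7, 20.6]
gripper_width: 0.391
grasp_force: 36.6
t: 21.2
eef_pos: [0.5029, -0.1184, 0.1194]
tool_rot: [0.001, -0.085, 0.996, 0.001]
contact_force: [-4.9, 6.3, 20.9]
gripper_width: 0.387
grasp_force: 36.6
```

```bash
python3 -m inch '[[0,0,-0.003,0],[0,0,0,0],[0,0,-0.004,0],[0,0,-0.006,0],[0,0,-0.006,0],[0,0,0,0],[0,0,0,0]]'
```

```text
t: 21.9
eef_pos: [0.502, -0.1199, 0.1366]
tool_rot: [0.001, -0.085, 0.996, 0.0]
contact_force: [0.1, 0.3, -5.1]
gripper_width: 0.385
grasp_force: 38.7
```

```bash
python3 -m inch '[[0,0,-0.01,0],[0,0,-0.015,0],[0,0,-0.02,0],[0,0,-0.02,0],[0,0,-0.012,0],[0,0,-0.006,0],[0,0,0,0],[0,0,0,0],[0,0,0,0],[0,0,0,0]]' && python3 look.py w10
python3 - <<'E'
from h import *
from station import bot
c=dict(np.load("pics/w10.npz"))
L=blobs(c["color"],(0,130,60),(6,255,255),(215,200,290,330))[0];print("tube wrist",L[:2]);print("yellow",blobs(c["color"],(18,100,80),(35,255,255),(150,150,260,330))[0][:2])
s=bot.read_camera("scene");t=bot.read_camera("top")
for n,c,b in(("S",s,(240,170,330,270)),("T",t,(245,140,290,230))):
    print(n,blobs(c["color"],(0,130,80),(6,255,255),b)[0][:2])
print("driver",blobs(s["color"],(0,130,80),(6,255,255),(198,190,215,222))[0][:1])
Ls=blobs(s["color"],(0,130,80),(6,255,255),(255,170,330,270))[1]
k=(Ls==1+0)
_,_,k=blobs(s["color"],(0,130,80),(6,255,255),(255,170,330,270));ys,xs=np.nonzero(k)
o=np.load("pics/scene.npz")["color"];_,_,k0=blobs(o,(0,130,80),(6,255,255),(255,230,300,262));y0,x0=np.nonzero(k0)
vx=lambda x,y:np.degrees(np.arctan(np.polyfit(x,y,1)[0]));print("tube slope px deg before/after",vx(x0,y0),vx(xs,ys))
E
```

```text
t: 22.9
eef_pos: [0.5011, -0.12, 0.2185]
tool_rot: [-0.001, -0.085, 0.996, 0.0]
contact_force: [1.0, 0.1, -5.7]
gripper_width: 0.382
grasp_force: 39.3
[ 0.5011 -0.12    0.2185] [[-0.986, -0.169, -0.002], [-0.169, 0.986, -0.0], [0.002, 0.0, -1.0]] [ 0.98  0.06 -5.72] 0.3824667677592159 39.268324971199036 22.9
tube wrist [(1791, array([245.47, 308.99]), [215, 287, 56, 43])]
yellow [(1132, array([222.39, 257.48]), [212, 216, 20, 84])]
S [(491, array([279.6 , 223.43]), [259, 211, 37, 27]), (18, array([265.83, 173.67]), [265, 171, 3, 7])]
T [(247, array([263.57, 173.21]), [257, 163, 14, 23])]
driver [(93, array([206.68, 207.05]), [204, 199, 6, 19])]
tube slope px deg before/after -14.862698900184046 2.6018684691318428
```

Run:
```python
from h import *
from station import bot
s=bot.read_camera("scene");C=lambda i,b:blobs(i,(0,130,80),(6,255,255),b)[2]
o=np.load("pics/scene.npz")["color"]
for i,b in((o,(259,233,300,262)),(s["color"],(257,205,300,240))):
    k=C(i,b);k=np.argwhere(k>0)[:,::-1].astype(np.int32);print(cv2.fitLine(k,cv2.DIST_L2,0,.01,.01).ravel(),cv2.minAreaRect(k))
print(bot.get_obs()["contact_force"],bot.get_obs()["gripper_width"])
```

```text
[  0.9253571   -0.37909666 278.6696     246.65208   ] ((277.8965148925781, 246.74136352539062), (16.89827537536621, 34.16794204711914), 68.19859313964844)
[  0.9075352   -0.41997606 279.59753    223.31622   ] ((278.5517272949219, 223.37928771972656), (17.455360412597656, 35.28211212158203), 68.19859313964844)
[-0.51401867 -0.44170862 -5.33590028] 0.3858607786120549
```

```bash
python3 -c "
from station import bot
print(bot.hand_in())"
```

```text
the job is handed in; nothing more can be done
None
```

The job is handed in at about 23 s: the zero button was pressed until it bottomed out at 12.6 N, and the screwdriver is back upright in its stand. The coupler's latch was squeezed fully shut, and the coupler was lifted about 10 cm and is held level above the ball; no verdict came back.

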